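Load a sample jar and hold the sampling knob at its third stop

ROBOT

A 7-joint arm with a two-finger parallel gripper is mounted at the origin on the work surface. World frame = base frame: x ahead of the robot, y to its left, z up, the work surface at z = 0. Lengths are in mm, angles in rad, forces in N, time in s.
With the tool pointing down it reaches from about 400 to 875 mm from the base axis. Payload 4.4 kg.
Tool frame: the origin (TCP) lies midway between the tips of the shut fingers; the grasp point (between the pads) lies ctrl.grip_depth behind it (ctrl.grip_depth is the distance from the TCP to the grasp point, in mm); z points along the fingers, y is the line along which they close (so a half turn about z gives the same grasp; the last joint's range is limited). The gripper opens to 85 mm and grips with 20 to 120 N. Pads are 22 mm wide; open, the fingers measure 114 mm over their backs; the gripper's body (76 mm by 85 mm) begins 54 mm behind the grasp point. The pads swing forward as they close: fully open they stand 13 mm farther back than shut.
Start: joints at [-1.201, 0.628, 0.038, 1.517, -0.027, 0.996, -0.02], TCP at [274.367, 589.271, 231.313] pointing down, gripper open.
Joint ranges: [-3.06, 3.06], [-0.37, 2.12], [-1.25, 1.32], [0.18, 2.47], [-1.1, 4.24], [0.23, 1.98], [-2.94, 2.94]. Speed limits (rad/s): [2.57, 2.57, 3.14, 3.14, 3.14, 3.14, 3.14].

INTERFACE

Orientations are given as [roll, pitch, yaw] about the fixed x, y, z axes, in that order (R = Rz(yaw) Ry(pitch) Rx(roll)).
In Python, from cell import ctrl gives the robot as it stands.
- The arm moves only by the tool carry_out, never from a script. Its argument "deltas" is one flat list of numbers, 7 for each row, row after row: the turn, a rotation vector about the tool's x, y, z in degrees, then the shift along the tool's x, y, z in m, then the closure, from -1 (fully open) to 1 (shut). In form: [wx, wy, wz, dx, dy, dz, claw, wx, wy, wz, dx, dy, dz, claw, ...]. A call has 1 to 12 rows; each row shifts and turns the commanded pose from where the row before left it, along the tool's axes as they then stand; what a row does not reach is not made up. A row lasts 1/8 s, in which the tool goes at most 62.5 mm and 10.7 degrees, less where a joint would pass 70% of its speed; a pose out of reach is approached as far as the arm can. A call with a gripper value outside its range is refused whole. The fingers move at their own pace and stop on an object; the grip force is fixed at half the most. Time passes only in rows, so rows that do not move let the fingers close. It gives the time, the measured TCP pose, the force, the opening and the grip force at its end, in the units of the state.
- ctrl.read_state(): the state, without advancing time (a new reading comes with each control period).
- ctrl.get_image(name): name is "scene" or "top"; returns the picture (384x512x3 uint8, red, green, blue); there is no depth.
- ctrl.calibration(name): a dict with "mtx" (3x3 intrinsics, pixels), "R" (3x3) and "t" (3): a world point X has camera coordinates R X + t. Camera axes: x right, y down, z forward; pixel columns grow to the right and rows downward; lengths in mm; the calibration is good to about 2 mm. A picture is of the moment at which its call begins. calibration takes no time and is no camera call.
- ctrl.finish_job(): hands the job in; it is judged then, once.
The state is a dict: "clock": time; "qpos": joint angles; "qd": joint speeds; "tau": joint torques, N m; "eef_pos": TCP position; "tool_rot": TCP orientation; "force": force on the tool from outside, world axes, zero at the start; "torque": the same for the moment, N m; "width": finger opening in mm; "gripper_force": force on a finger pad.
Only numpy, scipy, OpenCV 4.12 (cv2) and the standard library are available. Lean on these libraries where they do the work, as an engineer would, in place of code of your own. Each camera call takes 0.05 s, during which the arm holds its last target. There are 200 camera calls.

TASK

Stand the small capped sample jar upright in the round holder inside the open drawer of the sampling module and let go of it. Then turn the black knob on top of the module clockwise, counting three clicks from its rest position, and finish while still holding it with the fingers, still, at the third stop: it springs back if released, and it must never be turned on to the fourth. Do not disturb the reagent bottle, the beaker or the tip box.

Things in the scene. Friction and masses are not known exactly. Their poses are not given: they have to be found in the camera images.
- jar: The sample jar to load: the smallest of the closed containers, white plastic, round, 80 mm tall; its body is 36 mm in diameter up to 50 mm above its foot, then a neck 30 mm across and, over the top 16 mm, a cap 34 mm across; 55 to 115 g, standing loose on the bench. Origin at the centre of its underside, z up.
- nest (a point): Where the jar goes: centre of the round holder in the open drawer, at the drawer's inner floor (13 mm above the bench). The holder is a grey ring, 48 mm inside and 58 mm outside diameter, 18 mm tall from that floor. It lies 55 mm from the outside of the drawer's front wall and 45 to 70 mm from the module's side. y lies along the drawer (outwards is -y), x across it, z up.
- module: The sampling module: a fixed white box 200 x 200 mm, 90 mm tall, origin at the centre of its underside. The knob is in the middle of its top. The drawer sticks 100 to 125 mm out of its -y side: 130 mm wide outside, side walls 40 mm and front panel 47 mm above its inner floor. The drawer slides along y with about 6 N of friction and need not be moved. Its x and y equal the nest's.
- dial (a joint): Turn of the knob, rad: 0 at rest on its end stop, growing clockwise seen from above. Clicks are felt every 0.419 rad (24 degrees): stops at 0.419, 0.838, 1.257 (the third), 1.676, and the end at 2.094. A return spring always pulls it back to 0 (0.12 N m at rest, about 0.25 N m at the third stop); the clicks ripple that by 0.08 N m, so no stop holds by itself.
- dial_grip (a point): Grip point of the knob on its upright axis, 123 mm above the bench. The knob is a black disc 64 mm across (top 99 mm above the bench) with an upright bar to pinch: 52 mm long, 16 mm thick, top 135 mm above the bench. x lies along the bar towards the white line on it and turns with it. White marks around it show rest and the five stops. At rest x is +36 degrees (anticlockwise) from the module's x.
- bottle: Bystander: white reagent bottle, 62 mm in diameter, 125 mm tall, loose on the bench. Origin at the centre of its underside.
- beaker: Bystander: open glass beaker, 60 mm in diameter at the rim, 75 mm tall, loose on the bench. Origin at the centre of its underside.
- tipbox: Bystander: grey box with a clear lid, 87 x 122 mm, 65 mm tall, loose on the bench on the module's other side. Origin at the centre of its underside.
There are look-alikes about, which are no part of the job. Leave any red look-alike of the jar alone.

How it is judged (in metres and radians):
On the way, in this order (a step that is already met when the one before it is completed fails the run):
1. the jar stands upright in the holder in the drawer, released (distance between jar and nest below 0.012 m and angle between jar's own z axis and vertical below 0.12 rad and contact force between the fingers and jar below 0.3 N and linear speed of jar below 0.02 m/s), for 0.2 s.
2. the knob is held by the fingers at its third stop (value of joint dial between 1.127 and 1.387 rad and contact force between the fingers and dial above 2 N), for 0.5 s.
At the end, for the whole second after the job is handed in: The jar stands in the holder (its foot within 12 mm of the holder's centre on the drawer floor, tilted less than 0.12 rad), released and at rest; the fingers press on the knob with more than 2 N and hold it still within 0.13 rad of the third stop (1.257 rad) (all of step 1 and all of step 2 and velocity of joint dial between -0.15 and 0.15 rad/s); the arm keeps its last pose, push and grip.
It fails at once if the knob is turned past the third stop to the fourth (value of joint dial above 1.5 rad).
It fails at once if the knob is turned before the jar is in its holder (value of joint dial above 0.35 rad and distance between jar and nest above 0.02 m).
It fails at once if the reagent bottle is disturbed (distance of bottle from where it was at the start of the episode above 0.03 m or angle between bottle's own z axis and vertical above 0.35 rad).
It fails at once if the beaker is disturbed (distance of beaker from where it was at the start of the episode above 0.03 m or angle between beaker's own z axis and vertical above 0.35 rad).
It fails at once if the tip box is disturbed (distance of tipbox from where it was at the start of the episode above 0.03 m or angle between tipbox's own z axis and vertical above 0.35 rad).
It also fails if it takes over 58 s, if anything falls off the work surface, if the arm or the gripper's body presses on something with over 40 N, if the wrist force passes 120 N, or if a joint passes its speed limit or range.

## Working session

There is one attempt and no reset: what is moved stays moved. The work goes in short steps, Python scripts to look and compute and a tool call to move; the robot and the scene stay as the last step left them, time stands still between calls to the robot, and variables do not carry over. Pictures are saved under pics/ and viewed, at most 13 in all, crops included, and the job is handed in when it is done.

Besides the shell and the picture viewer there is one more tool, called as name(argument=value, ...) on one line, values as JSON. carry_out: Moves the arm, as the interface text tells. Its arguments: {"type":"object","properties":{"deltas":{"type":"array"}},"required":["deltas"]}

```bash
mkdir -p pics; python3 - <<'E'
from cell import ctrl
import cv2
for n in("scene","top"):
    cv2.imwrite(f"pics/{n}0.png",cv2.cvtColor(ctrl.get_image(n),cv2.COLOR_RGB2BGR))
    c=ctrl.calibration(n);print(n,c)
print(ctrl.read_state(),ctrl.grip_depth)
E
```

```text
scene {'mtx': array([[359.95869637,   0.        , 258.91784268],
       [  0.        , 359.95869637, 190.40669938],
       [  0.        ,   0.        ,   1.        ]]), 'R': array([[ 0.56557652,  0.82469389, -0.00178631],
       [ 0.70486549, -0.48452017, -0.51807804],
       [-0.42812129,  0.29175367, -0.85533149]]), 't': array([-304.16179359, -304.70720351, 1309.62698983])}
top {'mtx': array([[418.67062159,   0.        , 253.60496728],
       [  0.        , 418.67062159, 187.25725081],
       [  0.        ,   0.        ,   1.        ]]), 'R': array([[-1.90749040e-03, -9.99931645e-01,  1.15354339e-02],
       [-9.96148650e-01,  8.88824241e-04, -8.76759822e-02],
       [ 8.76597362e-02, -1.16582480e-02, -9.96082254e-01]]), 't': array([  -1.28458296,  525.67648883, 1258.32450577])}
{'clock': 0.1, 'qpos': array([-1.20078657,  0.62928196,  0.03842665,  1.51828975, -0.02703312,
        0.99629231, -0.01999137]), 'qd': array([-0.00047031, -0.00171176,  0.0010572 , -0.00320366, -0.0003023 ,
       -0.00030374, -0.00080359]), 'tau': array([ 2.92985605e-03, -5.64539981e+01,  1.23027686e+00, -1.93976372e+01,
        1.12084101e-02,  5.46090028e-03, -2.20175554e-05]), 'eef_pos': array([274.10649534, 588.74501853, 230.4553868 ]), 'tool_rot': array([-3.13983810e+00, -1.86680290e-05,  2.70578764e+00]), 'force': array([0.17960698, 0.3388245 , 0.62697533]), 'torque': array([-0.05035756, -0.00143954, -0.01481034]), 'gripper_force': 0.0, 'width': 85.33621575636025} 18.700000000000003
```

View pics/scene0.png

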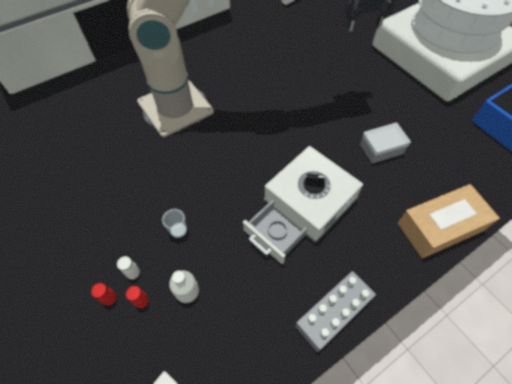

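View pics/top0.png

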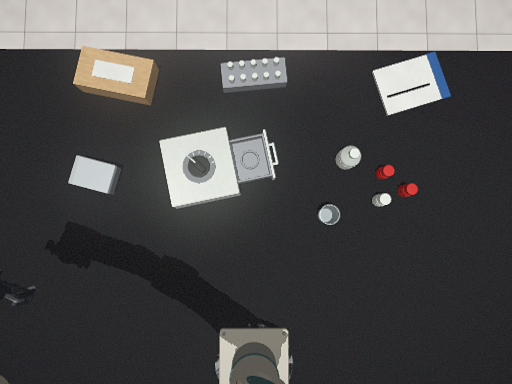

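The scene view shows the white jar at about (128,268). The red look-alikes are at (104,294) and (137,297), the bottle at (183,287), the beaker at (175,223), the module at (315,190) and the holder at (278,230). In the top view the jar is at (382,200), the ring at (250,160), the knob at (199,166), the beaker at (329,214) and the bottle at (348,157).

```bash
cat > h.py <<'E'
import numpy as np,cv2
from cell import ctrl
def ray(n,u,v,z):
    c=ctrl.calibration(n);R,t=c["R"],c["t"]
    o=-R.T@t; d=R.T@np.linalg.solve(c["mtx"],[u,v,1.])
    return o+d*(z-o[2])/d[2]
def proj(n,X):
    c=ctrl.calibration(n);p=c["mtx"]@(c["R"]@np.array(X,float)+c["t"]);return p[:2]/p[2]
E
python3 - <<'E'
from h import *
t=cv2.imread("pics/top0.png");s=cv2.imread("pics/scene0.png")
def big(im,x,y,w,h,k):return cv2.resize(im[y:y+h,x:x+w],None,fx=k,fy=k,interpolation=cv2.INTER_CUBIC)
a=big(t,155,120,130,95,6);cv2.imwrite("pics/mod.png",a)
b=np.hstack([big(t,310,140,110,90,3.6),big(s,80,200,125,112,324/112)[:324]]);cv2.imwrite("pics/jars.png",b);print(a.shape,b.shape)
# module top
hsv=cv2.cvtColor(t,cv2.COLOR_BGR2HSV)
for thr in(190,215):
    m=((hsv[...,2]>thr)&(hsv[...,1]<40)).astype(np.uint8)
    for c in cv2.findContours(m,cv2.RETR_EXTERNAL,cv2.CHAIN_APPROX_NONE)[0]:
        if cv2.contourArea(c)>20:
            r=cv2.minAreaRect(c);print(thr,np.round(r[0],1),np.round(r[1],1),round(r[2],1),cv2.contourArea(c))
            if 3500<cv2.contourArea(c)<6500:
                w=np.array([ray("top",*p[0],90)[:2] for p in c],np.float32)
                print("MODULE",cv2.minAreaRect(w))
E
```

```text
(570, 780, 3) (324, 758, 3)
190 [282. 360.] [46. 10.] 90.0 276.0
190 [228. 360.] [16. 46.] 0.0 458.0
190 [324.8 214.9] [12.1 12.5] 26.6 112.0
190 [385.  199.5] [11. 10.] 90.0 82.0
190 [ 91.3 174. ] [40.5 28.5] 14.9 1076.5
190 [351.2 157.1] [16.3 18.4] 68.2 183.5
190 [271.4 152.9] [48.3  7.8] 77.9 172.5
190 [198.5 166.8] [67.4 68.5] 78.4 4455.0
MODULE ((580.687744140625, 158.51612854003906), (197.7595672607422, 197.48057556152344), 11.796167373657227)
190 [112.5  71. ] [40.2 16.7] 11.3 615.0
190 [406.8  84.5] [46.3 57.4] 73.0 2485.5
190 [494.   42.5] [15. 34.] 90.0 497.5
190 [452.  42.] [16. 48.] 90.0 707.5
190 [402.   41.5] [15. 48.] 90.0 719.5
190 [352.   41.5] [15. 48.] 90.0 720.0
190 [302.   41.5] [15. 48.] 90.0 720.0
190 [125.   40.5] [ 15. 100.] 90.0 1434.0
190 [49.  40.5] [15. 50.] 90.0 727.5
190 [11.5 40.5] [15. 23.] 90.0 339.5
190 [493.5  16.5] [33. 35.] 90.0 1105.5
190 [450.5  16. ] [49. 32.] -0.0 1519.0
190 [376.  16.] [98. 32.] -0.0 3049.0
190 [226.5  24.5] [ 49. 199.] 90.0 7695.0
190 [100.5  15.5] [49. 31.] -0.0 1497.5
190 [50.  15.5] [31. 50.] 90.0 1485.0
190 [12. 15.] [30. 24.] 90.0 709.5
215 [385. 199.] [9.9 9.9] 45.0 75.0
215 [354.5 152.5] [8.5 8.5] 45.0 58.0
215 [271.4 152.9] [48.3  7.6] 77.7 162.5
215 [198.4 166.7] [67.1 68.3] 78.4 4395.0
MODULE ((580.74658203125, 158.83346557617188), (196.69674682617188, 196.8893280029297), 11.798491477966309)
215 [112.4  70.8] [40.  16.3] 11.3 590.0
215 [406.8  84.5] [46.2 56.8] 73.1 2462.0
215 [302.5  41. ] [47. 14.] -0.0 108.5
215 [212.  41.] [14. 26.] 90.0 103.0
215 [154.5  27. ] [6. 7.] 90.0 24.5
215 [354.5  27. ] [7. 8.] 0.0 37.5
215 [254.  26.] [12. 10.] 0.0 58.0
215 [272.   24.5] [11.  6.] 90.0 30.0
```

View pics/mod.png

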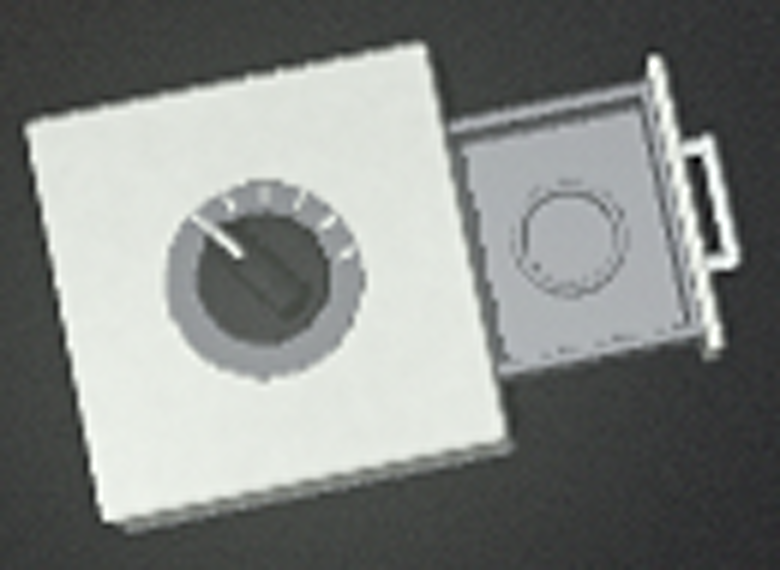

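View pics/jars.png

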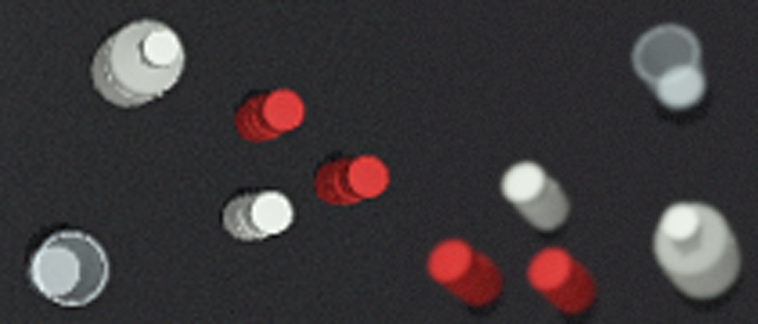

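```bash
python3 - <<'E'
from h import *
t=cv2.imread("pics/top0.png");s=cv2.imread("pics/scene0.png")
def cen(im,box,thr):
    x,y,w,h=box;g=im[y:y+h,x:x+w].min(2);m=(g>thr).astype(np.uint8)
    c=max(cv2.findContours(m,0,1)[0],key=cv2.contourArea);(a,b),r=cv2.minEnclosingCircle(c);return a+x,b+y,r
for n,im,box in(("top",t,(368,185,28,28)),("scene",s,(112,250,35,35))):
    for thr in(180,205):
        u,v,r=cen(im,box,thr);print(n,thr,u,v,r,ray(n,u,v,80))
# red caps
for n,im in(("top",t),("scene",s)):
    i=im.astype(int);m=((i[...,2]>190)&(i[...,1]<110)).astype(np.uint8)
    for c in cv2.findContours(m,0,1)[0]:
        if cv2.contourArea(c)>20:
            (u,v),r=cv2.minEnclosingCircle(c);print("red",n,u,v,r,ray(n,u,v,80))
print("bottle top",ray("top",354.3,152.7,125),ray("scene",(683-396)/2.893+80,223/2.893+200,125))
print("beaker rim",ray("top",329.3,214,75),ray("scene",(667-433+0)/1,0,75)[:0])
print("ring top",ray("top",250-.4,160.3-.4,31),ray("scene",278,230,31))
# ring in scene/module top in scene
m=(s.min(2)>200).astype(np.uint8)
for c in cv2.findContours(m,0,1)[0]:
    if cv2.contourArea(c)>1500:
        w=np.array([ray("scene",*p[0],90)[:2] for p in c],np.float32);print(cv2.minAreaRect(c)[0],cv2.minAreaRect(w))
R=lambda a:np.array([[np.cos(a),-np.sin(a)],[np.sin(a),np.cos(a)]])
M=np.array([580.7,158.7]);r=ray("top",249.6,159.9,31)[:2];print("ring local",R(np.radians(11.8)).T@(r-M))
def big(im,x,y,w,h,k):return cv2.resize(im[y:y+h,x:x+w],None,fx=k,fy=k,interpolation=cv2.INTER_CUBIC)
cv2.imwrite("pics/modscene.png",big(s,235,140,135,125,4.8))
E
```

```text
top 180 384.57058906555176 199.31176471710205 5.901181221008301 [ 484.8992422  -384.70571369   80.        ]
top 205 384.884614944458 198.884614944458 5.23567533493042 [ 486.15030231 -385.6653503    80.        ]
scene 180 123.741379737854 262.87931060791016 6.534787178039551 [ 489.02751874 -385.08355084   80.        ]
scene 205 124.0 263.0 5.831051826477051 [ 489.70199182 -384.66880714   80.        ]
red top 411.4130554199219 188.80435180664062 5.228796482086182 [ 515.69301953 -464.71843705   80.        ]
red top 388.20587158203125 170.41175842285156 5.2222418785095215 [ 570.12526298 -397.96277331   80.        ]
red scene 132.87930297851562 292.74139404296875 6.534803867340088 [ 572.80696798 -397.47232402   80.        ]
red scene 98.2368392944336 289.7631530761719 6.7362213134765625 [ 517.86349922 -464.61577474   80.        ]
bottle top [ 615.14360417 -287.50618817  125.        ] [ 619.81205248 -285.32863442  125.        ]
beaker rim [ 442.35961457 -222.75527307   75.        ] []
ring top [608.99878041  10.16323344  31.        ] [620.42838514   8.96764263  31.        ]
(487.00006103515625, 323.5000305175781) ((1104.580810546875, 251.60049438476562), (123.1944580078125, 123.52946472167969), 0.34470823407173157)
(313.47882080078125, 184.7952880859375) ((583.67919921875, 158.36917114257812), (193.10430908203125, 193.6741943359375), 11.881072998046875)
ring local [  -2.67442903 -151.18478568]
```

View pics/modscene.png

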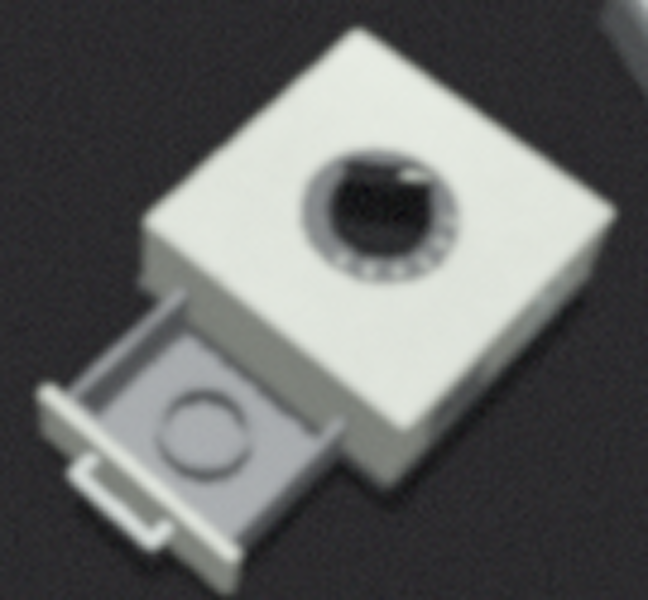

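```bash
python3 - <<'E'
from h import *
a=np.radians(11.8);L=lambda w,M:np.array([[np.cos(a),np.sin(a)],[-np.sin(a),np.cos(a)]])@(np.array(w[:2])-M)
for n,M in(("top",(580.7,158.7)),("scene",(583.7,158.4))):
    im=cv2.imread(f"pics/{n}0.png")
    # rim profiles along local x (across) and y through the ring at floor/rim height, brightness sampled bicubically
    g=cv2.cvtColor(im,cv2.COLOR_BGR2GRAY)
    ca,sa=np.cos(a),np.sin(a)
    def samp(lx,ly,z):
        u=proj(n,[M[0]+ca*lx-sa*ly,M[1]+sa*lx+ca*ly,z]);return cv2.getRectSubPix(g,(1,1),tuple(map(float,u)))[0,0]
    # rectified picture at plane z
    for z in(31,60):
        rect=np.array([[samp(lx,ly,z) for lx in np.arange(-80,80,1)] for ly in np.arange(-90,-240,-1)],np.uint8)
        cv2.imwrite(f"pics/r_{n}{z}.png",rect)
I=[cv2.imread(f"pics/r_{n}{z}.png") for n in("top","scene") for z in(31,60)]
I=[cv2.resize(i,None,fx=2.4,fy=2.4,interpolation=cv2.INTER_CUBIC) for i in I]
for i in I:
    for k in range(-80,80,20): cv2.line(i,(int((k+80)*2.4),0),(int((k+80)*2.4),6 if k else 359),(0,255,255),1)
    for k in range(-90,-240,-20): cv2.line(i,(0,int((-90-k)*2.4)),(6,int((-90-k)*2.4)),(0,255,0),1)
v=np.vstack([np.hstack(I[:2]),np.hstack(I[2:])]);v=cv2.resize(v,(640,600));cv2.imwrite("pics/rect.png",v)
E
```

```text
Traceback (most recent call last):
  File "h.py", line 8, in proj
    c=ctrl.calibration(n);p=c["mtx"]@(c["R"]@np.array(X,float)+c["t"]);return p[:2]/p[2]
ValueError: time passes only in moves, steps and waits
```

```bash
cat > h.py <<'E'
import numpy as np,cv2,functools
from cell import ctrl
cal=functools.lru_cache(None)(ctrl.calibration)
def ray(n,u,v,z):
    c=cal(n);R,t=c["R"],c["t"]
    o=-R.T@t; d=R.T@np.linalg.solve(c["mtx"],[u,v,1.])
    return o+d*(z-o[2])/d[2]
def proj(n,X):
    c=cal(n);p=c["mtx"]@(c["R"]@np.array(X,float)+c["t"]);return p[:2]/p[2]
E
python3 - <<'E'
from h import *
a=np.radians(11.8);ca,sa=np.cos(a),np.sin(a);I=[]
for n,M in(("top",(580.7,158.7)),("scene",(583.7,158.4))):
    im=cv2.imread(f"pics/{n}0.png")
    for z in(31,60):
        q=[(-80,-90),(80,-90),(80,-240),(-80,-240)]
        src=np.float32([proj(n,[M[0]+ca*x-sa*y,M[1]+sa*x+ca*y,z]) for x,y in q])
        i=cv2.warpPerspective(im,cv2.getPerspectiveTransform(src,np.float32([[0,0],[320,0],[320,300],[0,300]])),(320,300),flags=cv2.INTER_CUBIC)
        for k in range(-80,80,20): cv2.line(i,((k+80)*2,0),((k+80)*2,8 if k else 299),(0,255,255),1)
        for k in range(-90,-240,-10): cv2.line(i,(0,(-90-k)*2),(16 if k==-150 else 6,(-90-k)*2),(0,255,0),1)
        I.append(i)
cv2.imwrite("pics/rect.png",np.vstack([np.hstack(I[:2]),np.hstack(I[2:])]))
E
```

```text
(no output)
```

View pics/rect.png

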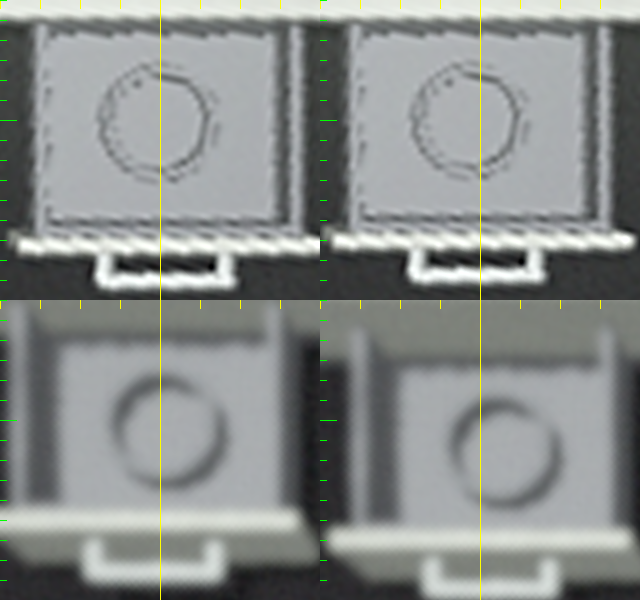

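The rectified crops show the drawer centred on the module. The holder sits about 151.5 mm out from the module centre, which is near (613,10) in world mm. First I'll square the tool to the world axes and start across towards the jar.

carry_out(deltas=[0,0,9.3,0,0,0,-1,0,0,9.3,0,0,0,-1,0,0,9.3,0,0,0,-1,0,0,9.3,0,0,0,-1,0,0,9.3,0,0,0,-1,0,0,9.3,0,0,0,-1,0,0,9.2,0,0,0,-1,0,0,0,-0.05,0.04,0,-1,0,0,0,-0.05,0.04,0,-1,0,0,0,-0.05,0.04,0,-1,0,0,0,-0.05,0.04,0,-1,0,0,0,-0.05,0.04,0,-1])

```text
clock: 1.6
eef_pos: [470.5, 343.7, 231.1]
tool_rot: [-3.141, 0.0, 1.572]
force: [1.9, 0.2, -0.1]
width: 85.3
gripper_force: 0.0
```

carry_out(deltas=[0,0,0,-0.055,0,0,-1,0,0,0,-0.055,0,0,-1,0,0,0,-0.055,0,0,-1,0,0,0,-0.055,0,0,-1,0,0,0,-0.055,0,0,-1,0,0,0,-0.055,0,0,-1,0,0,0,-0.055,0,0,-1,0,0,0,-0.055,0,0,-1,0,0,0,-0.055,0,0,-1,0,0,0,-0.055,0,0,-1,0,0,0,-0.055,0,0,-1,0,0,0,0,0,0,-1])

```text
clock: 3.1
eef_pos: [468.5, -265.3, 231.3]
tool_rot: [-3.141, 0.003, 1.563]
force: [-0.7, 1.2, -0.3]
width: 85.5
gripper_force: 0.0
```

carry_out(deltas=[0,0,0,-0.06,0.0095,0,-1,0,0,0,-0.06,0.0095,0,-1,0,0,9.75,0,0,0,-1,0,0,9.75,0,0,0,-1,0,0,9.75,0,0,0,-1,0,0,9.75,0,0,0,-1,0,0,0,0,0,0.05,-1,0,0,0,0,0,0.05,-1,0,0,0,0,0,0,-1,0,0,0,0,0,0,-1])

```text
clock: 4.35
eef_pos: [489.9, -380.1, 132.7]
tool_rot: [3.14, 0.0, 0.891]
force: [1.1, 0.6, 0.1]
width: 85.5
gripper_force: 0.0
```

```bash
python3 - <<'E'
from h import *
print(ctrl.read_state()["eef_pos"])
o=[]
for n,c in(("top",(384,199)),("scene",(124,263))):
    im=cv2.cvtColor(ctrl.get_image(n),cv2.COLOR_RGB2BGR);x,y=c[0]-35,c[1]-30
    x,y=max(x,0),max(y,0);o.append(cv2.resize(im[y-10:y+55,x-5:x+70],(390,338),interpolation=cv2.INTER_CUBIC))
cv2.imwrite("pics/appr.png",np.hstack(o))
E
```

```text
[ 489.85330454 -380.06619489  132.69230739]
```

View pics/appr.png

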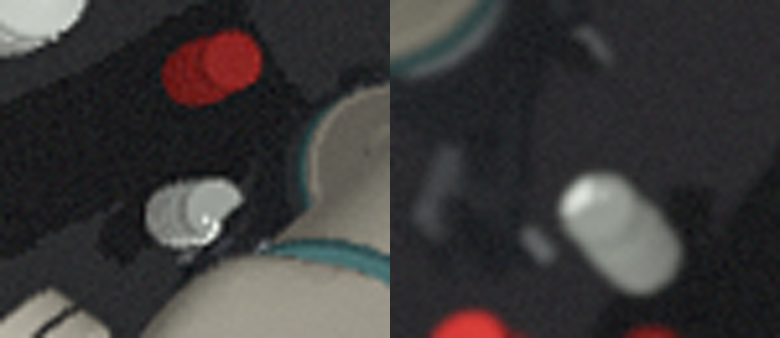

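The jar is still standing and the fingers are clear of the red look-alikes. In the left crop the cap is at about (215,205), and in the right crop at (600,205). I'll correct by a few mm and descend.

carry_out(deltas=[0,0,0,-0.0054,0.001,0,-1,0,0,0,0,0,0.02,-1,0,0,0,0,0,0.02,-1,0,0,0,0,0,0.02,-1,0,0,0,0,0,0.02,-1,0,0,0,0,0,0,-1,0,0,0,0,0,0,-1])

```text
clock: 5.32
eef_pos: [486.6, -384.8, 51.4]
tool_rot: [3.141, 0.0, 0.89]
force: [0.8, -0.3, -0.1]
width: 85.3
gripper_force: 0.0
```

carry_out(deltas=[0,0,0,0,0,0,1,0,0,0,0,0,0,1,0,0,0,0,0,0,1,0,0,0,0,0,0,1,0,0,0,0,0,0,1,0,0,0,0,0,0,1,0,0,0,0,0,0,1,0,0,0,0,0,0,1])

```text
clock: 6.32
eef_pos: [486.8, -384.8, 51.9]
tool_rot: [3.141, -0.0, 0.891]
force: [-1.7, 0.8, 5.6]
width: 31.7
gripper_force: 59.0
```

```bash
python3 - <<'E'
from h import *
s=ctrl.read_state();print(s["width"],s["force"],s["eef_pos"])
o=[]
for n,(x,y) in(("top",(335,150)),("scene",(85,220))):
    im=cv2.cvtColor(ctrl.get_image(n),cv2.COLOR_RGB2BGR)
    o.append(cv2.resize(im[y:y+75,x:x+78],(390,375),interpolation=cv2.INTER_CUBIC))
cv2.imwrite("pics/grip.png",np.hstack(o))
E
```

```text
31.672862682167743 [-1.71486508  0.80612961  5.63347619] [ 486.76422666 -384.76747871   51.9008631 ]
```

View pics/grip.png

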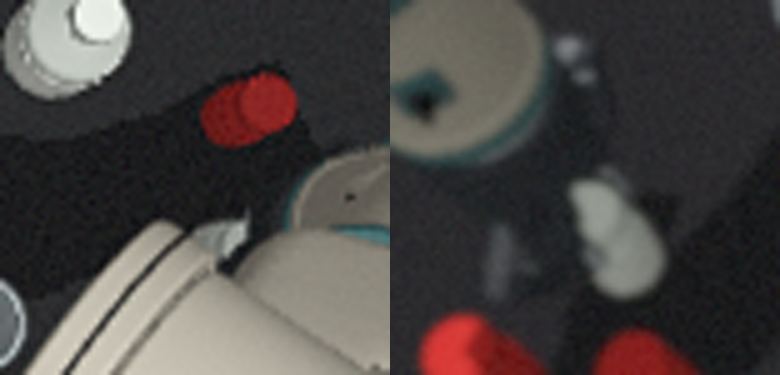

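The fingers have closed at the cap/neck step: width 31.7, between the 30 mm neck and the 34 mm cap. The jar still stands. I'll regrip lower, on the straight 36 mm body.

carry_out(deltas=[0,0,0,0,0,0,-0.3,0,0,0,0,0,0,-0.3,0,0,0,0,0,0,-0.3,0,0,0,0,0,0,-0.3,0,0,0,0,0,0.013,-0.3,0,0,0,0,0,0.012,-0.3,0,0,0,0,0,0,-0.3,0,0,0,0,0,0,-0.3])

```text
clock: 7.42
eef_pos: [486.3, -384.6, 26.1]
tool_rot: [-3.141, 0.0, 0.891]
force: [0.2, 0.5, -0.2]
width: 55.7
gripper_force: 0.0
```

carry_out(deltas=[0,0,0,0,0,0,1,0,0,0,0,0,0,1,0,0,0,0,0,0,1,0,0,0,0,0,0,1,0,0,0,0,0,0,1,0,0,0,0,0,0,1])

```text
clock: 8.18
eef_pos: [486.9, -384.9, 26.9]
tool_rot: [3.14, 0.0, 0.891]
force: [-0.6, 0.0, 6.4]
width: 33.9
gripper_force: 59.8
```

Width 33.9 on the 36 mm body means it reads about 2 mm low, so the body grip is sound. I'll lift and carry.

carry_out(deltas=[0,0,0,0,0,-0.03,1,0,0,0,0,0,-0.06,1,0,0,0,0,0,-0.06,1,0,0,-9.75,0,0,0,1,0,0,-9.75,0,0,0,1,0,0,-9.75,0,0,0,1,0,0,-9.75,0,0,0,1,0,0,0,0.05,0,0,1,0,0,0,0.05,0,0,1,0,0,0,0.05,0,0,1,0,0,0,0.05,0,0,1,0,0,0,0.05,0,0,1])

```text
clock: 9.68
eef_pos: [485.8, -132.7, 176.0]
tool_rot: [-3.141, -0.0, 1.571]
force: [1.2, 0.0, -1.0]
width: 33.7
gripper_force: 60.0
```

carry_out(deltas=[0,0,0,0.045,0.04,0,1,0,0,0,0.045,0.04,0,1,0,0,0,0.045,0.04,0,1,0,0,-6,0,0,0,1,0,0,-6,0,0,0,1,0,0,0,0,0,0,1,0,0,0,0,0,0,1])

```text
clock: 10.55
eef_pos: [605.9, 0.4, 176.0]
tool_rot: [-3.141, -0.0, 1.779]
force: [-0.1, -0.5, -0.9]
width: 34.3
gripper_force: 60.1
```

carry_out(deltas=[0,0,0,0.008,0.009,0,1,0,0,0,0,0,0.04,1,0,0,0,0,0,0.04,1,0,0,0,0,0,0.025,1,0,0,0,0,0,0,1,0,0,0,0,0,0,1])

```text
clock: 11.3
eef_pos: [614.5, 10.6, 72.3]
tool_rot: [3.14, 0.0, 1.781]
force: [0.5, 0.5, -0.7]
width: 33.8
gripper_force: 60.1
```

```bash
python3 - <<'E'
from h import *
s=ctrl.read_state();print(s["width"],s["force"],s["eef_pos"])
o=[]
for n,(x,y) in(("top",(215,120)),("scene",(240,180))):
    im=cv2.cvtColor(ctrl.get_image(n),cv2.COLOR_RGB2BGR);cv2.imwrite(f"pics/pl_{n}.png",im)
    o.append(cv2.resize(im[y:y+80,x:x+80],(400,400),interpolation=cv2.INTER_CUBIC))
cv2.imwrite("pics/place.png",np.hstack(o))
E
```

```text
33.76102318352215 [ 0.46549937  0.52077414 -0.67301342] [614.49228918  10.58284538  72.25349841]
```

View pics/place.png

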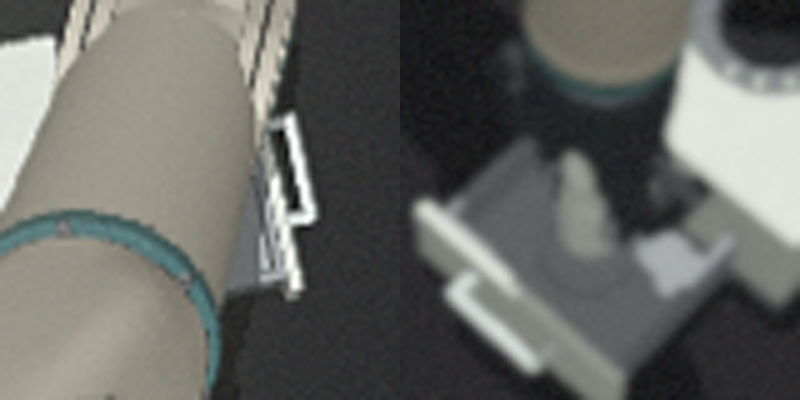

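```bash
python3 - <<'E'
from h import *
for X in((614.5,10.6,45.8),(614.5,10.6,70),(614.5,10.6,125),(613,10,13),(613,10,31)):
    p=proj("scene",X);print(X,p,"crop",(p[0]-240)*5+400,(p[1]-180)*5)
E
```

```text
(614.5, 10.6, 45.8) [277.457846   225.87615418] crop 587.2892299786412 229.3807708813641
(614.5, 10.6, 70) [277.82985256 222.0582865 ] crop 589.1492627954667 210.29143250689344
(614.5, 10.6, 125) [278.73607585 212.75780381] crop 593.6803792456016 163.7890190288512
(613, 10, 13) [276.5038422  230.52410936] crop 582.5192109849695 252.6205468223067
(613, 10, 31) [276.75704834 227.84812405] crop 583.7852416990842 239.2406202638317
```

carry_out(deltas=[0,0,0,0,0,0.007,1,0,0,0,0,0,0.007,1,0,0,0,0,0,0.007,1,0,0,0,0,0,0.005,1,0,0,0,0,0,0,1])

```text
clock: 12.02
eef_pos: [612.9, 10.3, 44.6]
tool_rot: [-3.14, -0.0, 1.781]
force: [-0.7, -0.4, -1.4]
width: 33.9
gripper_force: 60.1
```

carry_out(deltas=[0,0,0,0,0,0.003,1,0,0,0,0,0,0.002,1,0,0,0,0,0,0,1])

```text
clock: 12.4
eef_pos: [613.4, 10.3, 40.3]
tool_rot: [3.142, -0.0, 1.781]
force: [-0.0, -0.1, -0.8]
width: 34.0
gripper_force: 60.1
```

carry_out(deltas=[0,0,0,0,0,0.001,1,0,0,0,0,0,0,1,0,0,0,0,0,0,-0.3,0,0,0,0,0,0,-0.3,0,0,0,0,0,0,-0.3,0,0,0,0,0,0,-0.3,0,0,0,0,0,0,-0.3])

```text
clock: 13.28
eef_pos: [613.4, 10.3, 39.3]
tool_rot: [-3.142, -0.0, 1.781]
force: [-0.1, 0.1, -0.2]
width: 55.5
gripper_force: 0.0
```

carry_out(deltas=[0,0,0,0,0,-0.02,-0.3,0,0,0,0,0,-0.04,-0.3,0,0,0,0,0,-0.06,-0.3,0,0,0,0,0,-0.04,-0.3,0,0,0,0,0,0,-0.3])

```text
clock: 13.9
eef_pos: [616.1, 10.0, 204.6]
tool_rot: [3.133, 0.001, 1.781]
force: [-0.2, -0.2, -0.9]
width: 55.5
gripper_force: 0.0
```

carry_out(deltas=[0,0,0,0.05,0,0,-0.3,0,0,0,0.05,0,0,-0.3,0,0,0,0.05,0,0,-0.3,0,0,9,0,0,0,-0.3,0,0,9,0,0,0,-0.3,0,0,9,0,0,0,-0.3,0,0,9,0,0,0,-0.3,0,0,9,0,0,0,-0.3,0,0,9,0,0,0,-0.3,0,0,0,0,0,0,-0.3])

```text
clock: 15.15
eef_pos: [581.6, 157.1, 199.0]
tool_rot: [-3.141, 0.001, 0.84]
force: [0.0, -0.9, -0.0]
width: 55.6
gripper_force: 0.0
```

```bash
python3 - <<'E'
from h import *
s=ctrl.read_state();print(s["qpos"],s["eef_pos"],s["tool_rot"])
o=[]
for n,(x,y) in(("top",(165,120)),("scene",(240,150))):
    im=cv2.cvtColor(ctrl.get_image(n),cv2.COLOR_RGB2BGR);cv2.imwrite(f"pics/kn_{n}.png",im)
    o.append(cv2.resize(im[y:y+100,x:x+100],(400,400),interpolation=cv2.INTER_CUBIC))
cv2.imwrite("pics/knob.png",np.hstack(o))
for X in((614,10.2,93),(614,10.2,13)):print(proj("scene",X),proj("top",X))
E
```

```text
[-0.67914011  0.67002139  0.6135399   1.70119629 -0.4649439   0.92147739
 -0.61072092] [581.59100293 157.05699847 199.00015761] [-3.14129351e+00  1.11812763e-03  8.39978945e-01]
[277.96888119 218.21707817] [249.6282639  154.94740101]
[276.76328152 230.74909627] [249.57478458 159.18982778]
```

View pics/knob.png

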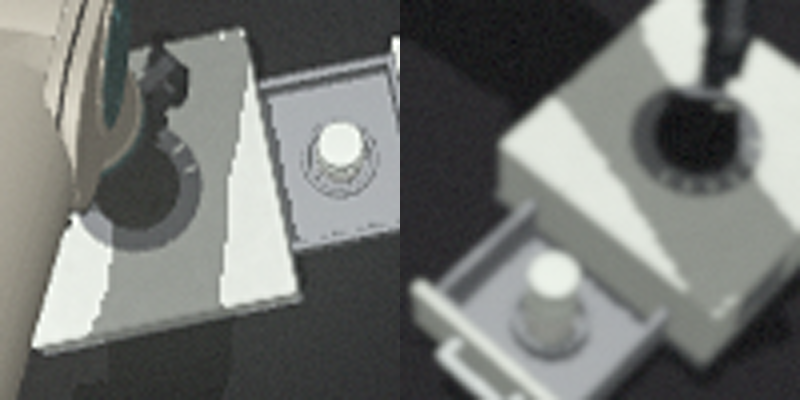

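The jar stands upright in the ring; its cap is at top-crop (341,145), close to the predicted position. The knob still points at its rest mark. I'll descend onto the bar.

carry_out(deltas=[0,0,0,0.0015,-0.0005,0.03,-0.3,0,0,0,0,0,0.03,-0.3,0,0,0,0,0,0.02,-0.3,0,0,0,0,0,0.012,-0.3,0,0,0,0,0,0,-0.3,0,0,0,0,0,0,-0.3])

```text
clock: 16.0
eef_pos: [583.4, 158.4, 108.1]
tool_rot: [3.141, -0.001, 0.839]
force: [1.2, -0.3, 1.4]
width: 55.5
gripper_force: 0.0
```

carry_out(deltas=[0,0,0,0,0,0,1,0,0,0,0,0,0,1,0,0,0,0,0,0,1,0,0,0,0,0,0,1,0,0,0,0,0,0,1,0,0,0,0,0,0,1,0,0,0,0,0,0,1,0,0,0,0,0,0,1])

```text
clock: 17.0
eef_pos: [582.3, 159.3, 108.0]
tool_rot: [-3.14, -0.001, 0.838]
force: [-1.8, 1.4, 4.8]
width: 15.2
gripper_force: 58.9
```

carry_out(deltas=[0,0,5,0,0,0,1,0,0,5,0,0,0,1,0,0,5,0,0,0,1,0,0,5,0,0,0,1,0,0,5,0,0,0,1,0,0,5,0,0,0,1,0,0,5,0,0,0,1,0,0,5,0,0,0,1,0,0,5,0,0,0,1,0,0,5,0,0,0,1,0,0,5,0,0,0,1,0,0,0,0,0,0,1])

```text
clock: 18.5
eef_pos: [581.9, 160.2, 108.0]
tool_rot: [-3.139, 0.002, -0.12]
force: [-3.3, 3.2, 6.8]
width: 14.8
gripper_force: 59.4
```

```bash
python3 - <<'E'
from h import *
s=ctrl.read_state();print({k:np.round(s[k],3) for k in s})
E
```

```text
{'clock': np.float64(18.5), 'qpos': array([-0.763,  0.862,  0.784,  1.772, -0.793,  0.857, -1.29 ]), 'qd': array([ 0.005, -0.004, -0.007,  0.001,  0.006, -0.006,  0.019]), 'tau': array([  2.241, -50.587,  13.557, -12.059,  -0.073,  -1.343,  -0.466]), 'eef_pos': array([581.877, 160.172, 108.017]), 'tool_rot': array([-3.139e+00,  2.000e-03, -1.200e-01]), 'force': array([-3.335,  3.229,  6.833]), 'torque': array([0.395, 0.697, 0.353]), 'gripper_force': np.float64(59.407), 'width': np.float64(14.809)}
```

carry_out(deltas=[0,0,5,0,0,0,1,0,0,5,0,0,0,1,0,0,4,0,0,0,1,0,0,3,0,0,0,1,0,0,0,0,0,0,1,0,0,0,0,0,0,1,0,0,0,0,0,0,1])

```text
clock: 19.38
eef_pos: [582.0, 160.5, 108.0]
tool_rot: [-3.139, 0.003, -0.416]
force: [-3.6, 3.5, 5.4]
width: 14.7
gripper_force: 59.5
```

```bash
python3 - <<'E'
from h import *
s=ctrl.read_state();print({k:np.round(s[k],3) for k in("qpos","qd","eef_pos","tool_rot","force","torque","width")})
im=[]
for n,(x,y,w) in(("top",(165,120,100)),("scene",(290,165,50))):
    i=cv2.cvtColor(ctrl.get_image(n),cv2.COLOR_RGB2BGR);cv2.imwrite(f"pics/end_{n}.png",i)
    im.append(cv2.resize(i[y:y+w,x:x+w],(400,400),interpolation=cv2.INTER_CUBIC))
cv2.imwrite("pics/end.png",np.hstack(im))
E
```

```text
{'qpos': array([-0.797,  0.892,  0.857,  1.773, -0.857,  0.898, -1.532]), 'qd': array([ 0.001,  0.001, -0.001,  0.001,  0.001,  0.001, -0.   ]), 'eef_pos': array([581.97 , 160.473, 108.031]), 'tool_rot': array([-3.139e+00,  3.000e-03, -4.160e-01]), 'force': array([-3.567,  3.548,  5.373]), 'torque': array([0.52 , 0.782, 0.281]), 'width': np.float64(14.693)}
```

View pics/end.png

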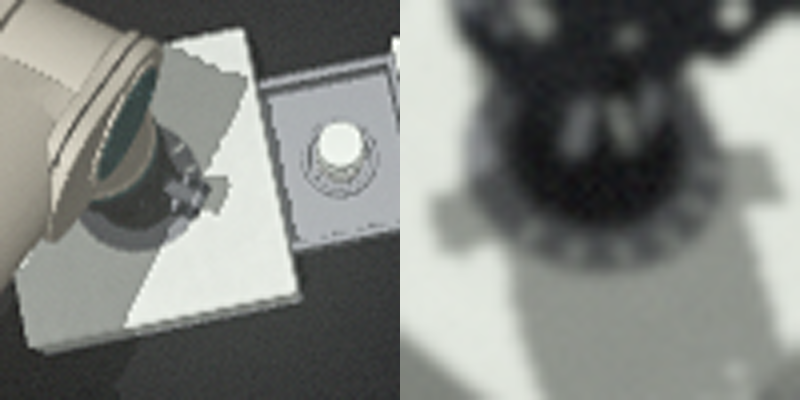

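```bash
python3 - <<'E'
from h import *
for a in(1.0,1.127,1.257,1.387):
    y=np.radians(47.8)-a;o=[]
    for r in(8,24):
        p=proj("scene",[583.7+r*np.cos(y),158.4+r*np.sin(y),135]);o.append(np.round((p-[290,165])*8+[400,0],0))
    print(a,o)
im=cv2.imread("pics/end_scene.png")[165:200,290:340];print(im[10:21,18:36].min(2))
E
```

```text
1.0 [array([618., 105.]), array([641., 140.])]
1.127 [array([615., 106.]), array([633., 143.])]
1.257 [array([612., 106.]), array([624., 145.])]
1.387 [array([609., 107.]), array([615., 146.])]
[[31 35 30 31 35 38 32 33 26 21 25 39 52 61 56 51 70 97]
 [28 30 38 39 43 48 44 35 37 38 34 44 65 76 67 57 65 84]
 [31 36 41 51 63 64 59 54 63 67 51 53 75 86 74 64 61 77]
 [30 38 49 69 81 85 65 66 85 88 77 66 80 84 72 61 63 73]
 [35 33 50 76 92 89 70 61 84 96 83 72 78 77 63 53 60 67]
 [30 37 55 81 94 85 60 52 81 99 94 74 72 68 52 38 52 65]
 [27 37 64 87 92 78 51 41 67 94 92 75 58 55 36 27 46 60]
 [28 45 68 87 91 69 49 38 49 75 81 67 47 40 28 33 34 55]
 [22 39 65 83 80 61 39 23 43 58 67 57 38 29 26 24 39 53]
 [28 37 48 61 59 45 25 26 31 40 45 38 29 27 19 22 35 52]
 [22 22 35 37 33 29 22 25 24 23 25 23 19 22 24 27 41 58]]
```

The white line's slope in the scene crop, about (618,105) to (628,146), matches 1.257 rad. I'll hold still briefly, then hand in.

carry_out(deltas=[0,0,0,0,0,0,1,0,0,0,0,0,0,1,0,0,0,0,0,0,1,0,0,0,0,0,0,1,0,0,0,0,0,0,1,0,0,0,0,0,0,1])

```text
clock: 20.23
eef_pos: [581.9, 160.5, 108.0]
tool_rot: [-3.139, 0.003, -0.416]
force: [-3.4, 3.2, 6.5]
width: 14.9
gripper_force: 59.5
```

```bash
python3 -c "
from cell import ctrl
print(ctrl.read_state()['tool_rot']);print(ctrl.finish_job())"
```

```text
[-3.13936997e+00  2.85808869e-03 -4.15787209e-01]
the job is handed in; nothing more can be done
None
```

I handed the job in at about 20 s: the jar stands released in the holder and the fingers hold the knob still at the third stop (about 1.25 rad by tool angle); no verdict was returned.

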